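# Hole saws back into their graded pockets, drawer shut

### The job

Two hole saws have been left standing on the wooden insert of the open drawer. Put each one into the pocket of its own diameter in the graded row (it can simply be pushed along the insert until it drops in), so that it stands upright on the pocket's floor; when both are home, push the drawer fully shut. Leave the things lying on the bench where they are.

Things in the scene. Friction and masses are not known exactly. Their poses are not given: they have to be found in the camera images.
- drawer (a joint): The one drawer of a low blue sheet-steel bench-top unit. Value: how far it is open, in m: 0 fully shut, 0.255 its stop; it starts 0.235 to 0.25 open, towards the robot. It runs straight, square to the case's front, stays where it is left and takes about 4 N to slide (8 N per m/s more).
- insert (a point): Point in the middle of the plain flat strip of the drawer's plywood insert, on its top face, 42 mm above the bench. Insert 380 mm wide; it reaches from 95 mm before to 195 mm behind this point. The row of pockets lies across the drawer 90 mm behind it. Drawer front stands 41 mm above the insert, thin side walls 6 mm. x into the case, y left when facing the drawer, z up.
- drawer_front (a point): Centre of the outer face of the drawer's front panel, 47 mm above the bench; panel 424 mm wide, 14 mm thick, 12 to 83 mm above the bench. x points into the case (the way the drawer shuts), y left when facing the drawer, z up. An aluminium pull lip, 340 mm wide, 10 mm high, stands 16 mm out of the face, 69 to 79 mm above the bench.
- case_front (a point): Centre of the case's front opening, 47 mm above the bench; the drawer's front panel closes against it. Case 330 mm deep, 424 mm wide, 100 mm high, fixed. The mouth's upper edge is 40 mm above the insert: a seated saw passes below it, a saw not down in a pocket does not. Axes as drawer_front.
- saw_52: Hole saw: a plain dark steel cup 52 mm in diameter and 46 mm tall, open end with the teeth down, about 175 g. Loose, standing on the insert in front of the row, left or right. Origin: centre of its underside (the tips of the teeth); z up along its axis. All the saws look alike but for their diameter.
- saw_68: Hole saw: a plain dark steel cup 68 mm in diameter and 46 mm tall, open end with the teeth down, about 225 g. Loose, standing on the insert in front of the row, on the other side from saw_52. Pushed to its pocket, a saw first tips forward; if it hangs on the near rim, push it on or press that side down. Origin: centre of its underside (the tips of the teeth); z up along its axis. All the saws look alike but for their diameter.
- pocket_44 (a point): Centre of the mouth of the pocket for the 44 mm saw, at the level of the insert's top face: a round blind hole 48 mm across and 12 mm deep with an upright wall. First in the row (y = +156 mm from the drawer's middle); filled by a 44 mm saw that sits fast in it, 34 mm standing out. x into the case, y along the row towards the smaller pockets, z up.
- pocket_52 (a point): Centre of the mouth of the pocket for the 52 mm saw, at the level of the insert's top face: a round blind hole 56 mm across and 12 mm deep with an upright wall. Second (y = +94 mm); empty. x into the case, y along the row towards the smaller pockets, z up.
- pocket_60 (a point): Centre of the mouth of the pocket for the 60 mm saw, at the level of the insert's top face: a round blind hole 64 mm across and 12 mm deep with an upright wall. Third (y = +24 mm); empty and stays empty, its saw is not here. x into the case, y along the row towards the smaller pockets, z up.
- pocket_68 (a point): Centre of the mouth of the pocket for the 68 mm saw, at the level of the insert's top face: a round blind hole 72 mm across and 12 mm deep with an upright wall. Fourth (y = -54 mm); empty. x into the case, y along the row towards the smaller pockets, z up.
- pocket_76 (a point): Centre of the mouth of the pocket for the 76 mm saw, at the level of the insert's top face: a round blind hole 80 mm across and 12 mm deep with an upright wall. Fifth and last (y = -140 mm); empty and stays empty, its saw is not here. x into the case, y along the row towards the smaller pockets, z up.
- arbor: Bystander: a steel hole-saw arbor with pilot drill lying on the bench beside the drawer, 138 mm long, 21 mm thick. Origin at the bench below its collar. Must be left where it is.
- glue: Bystander: a white glue bottle with black cap standing beside the drawer, 38 mm across, 105 mm tall. Origin: centre of its underside. Must be left where it is.
- sander: Bystander: a wooden sanding block with cork sole beside the drawer, 150 x 60 x 30 mm. Origin: centre of its underside. Must be left where it is.
Not all that is in view belongs to the job. What is shaped like the saw_68 but green or orange is not meant.

How it is judged (in metres and radians):
On the way, in this order (a step that is already met when the one before it is completed fails the run):
1. both loose saws stand in the pockets of their own diameter while the drawer is still open (more than 120 mm) (horizontal distance between saw_52 and pocket_52 below 0.006 m and z of saw_52 in the frame of pocket_52 below -0.009 m and angle between each of saw_52, saw_68's own z axis and vertical below 0.08 rad and horizontal distance between saw_68 and pocket_68 below 0.006 m and z of saw_68 in the frame of pocket_68 below -0.009 m and value of joint drawer above 0.12 m), for 0.2 s.
2. the drawer is shut (value of joint drawer below 0.008 m), for 0.2 s.
At the end, for the whole second after the job is handed in: The 52 and 68 mm saws each stand in the pocket of their own diameter (axis within 6 mm of the pocket's centre, at least 9 mm deep, upright within 0.08 rad), at rest, and the drawer is shut to within 8 mm (horizontal distance between saw_52 and pocket_52 below 0.006 m and z of saw_52 in the frame of pocket_52 below -0.009 m and angle between each of saw_52, saw_68's own z axis and vertical below 0.08 rad and horizontal distance between saw_68 and pocket_68 below 0.006 m and z of saw_68 in the frame of pocket_68 below -0.009 m and value of joint drawer below 0.008 m and linear speed of each of saw_52, saw_68 below 0.03 m/s); the robot touches nothing.
It fails at once if a thing on the bench is shifted by more than 30 mm (distance of any of arbor, glue, sander from where it was at the start of the episode above 0.03 m).
It fails at once if a saw is knocked over (angle between any of saw_52, saw_68's own z axis and vertical above 1 rad).
It also fails if it takes over 64 s, if anything falls off the work surface, if the arm or the gripper's body presses on something with over 40 N, if the wrist force passes 120 N, or if a joint passes its speed limit or range.

### The arm

A 6-joint arm with a two-finger parallel gripper is mounted at the origin on the work surface. World frame = base frame: x ahead of the robot, y to its left, z up, the work surface at z = 0. Lengths are in m, angles in degrees, forces in N, time in s.
With the tool pointing down it reaches from about 0.35 to 0.875 m from the base axis. Payload 4.2 kg.
Tool frame: the origin (TCP) lies on the centre line of the jaws, within the pads' length; the fingertips stand 25 mm ahead of it and the grasp point (between the pads) lies 6 mm ahead of it; z points along the fingers, y is the line along which they close (so a half turn about z gives the same grasp; the last joint's range is limited). The gripper opens to 87 mm and grips with 3 to 60 N. Pads are 19 mm wide; open, the fingers measure 117 mm over their backs; the gripper's body (75 mm by 190 mm) begins 51 mm behind the grasp point.
Start: joints at [-49.584, 22.042, 0.453, 0, -68.411, -14.817], TCP at [0.27, -0.564, 0.248] pointing down, gripper open.
Joint ranges: [-179.83, 179.83], [-69.29, 118.12], [-61.27, 80.66], [-181.25, 117.63], [-171.15, -9.14], [-177.46, 177.46]. Speed limits (degrees/s): [159.86, 159.86, 180, 180, 180, 180].

### API

Orientations are given as a 3x3 rotation matrix whose columns are the frame's x, y, z axes.
In Python, from station import r gives the robot as it stands.
- The arm moves only by the tool move_arm, never from a script. Its argument "series" is a list of rows, each an object with "grip": the opening, from 0 (shut) to 1 (fully open); "xyz": the shift along the tool's x, y, z in mm, a list of three; "angular": the turn, a rotation vector about the tool's x, y, z in rad, a list of three. A call has 1 to 10 rows; each row is the pose to reach, as a shift and turn from the pose commanded when the call began, along the tool's axes at that moment; what a row does not reach only later rows make up. A row lasts 1/10 s, in which the tool goes at most 50 mm and 8.59 degrees, less where a joint would pass 70% of its speed; a pose out of reach is approached as far as the arm can. A call with a gripper value outside its range is refused whole. The fingers move at their own pace and stop on an object; the grip force is fixed at half the most. Time passes only in rows, so rows that repeat a pose let the fingers close. It gives the time, the measured TCP pose, the force, the opening and the grip force at its end, in the units of the state.
- r.sense(): the state, without advancing time (a new reading comes with each control period).
- r.capture(name): name is "side" or "top"; returns a dict with "img" (384x512x3 uint8, red, green, blue), "camera_matrix" (3x3 intrinsics, pixels), "k1" (the pictures are not rectified: a ray, as slopes to the right and down, at radius r is drawn at 1 + k1 r^2 times it, then the intrinsics apply), "rvec" (rotation vector, rad) and "tvec" (3), from world to camera coordinates, as OpenCV has them. Camera axes: x right, y down, z forward; pixel columns grow to the right and rows downward; lengths in m; the calibration is good to about 2 mm. A picture is of the moment at which its call begins. There is no depth.
- r.finish_job(): hands the job in; it is judged then, once.
The state is a dict: "time_s": time; "joints": joint angles; "joint_velocities": joint speeds; "effort": joint torques, N m; "tcp_pos": TCP position; "ee_rot": TCP orientation; "wrist_force": force on the tool from outside, world axes, zero at the start; "moment": the same for the moment, N m; "gripper_width": opening from 0.0 (shut) to 1.0 (fully open); "gripper_force": force on a finger pad.
Only numpy, scipy, OpenCV 4.12 (cv2) and the standard library are available. Lean on these libraries where they do the work, as an engineer would, in place of code of your own. Each camera call takes 0.05 s, during which the arm holds its last target. There are 200 camera calls.

## Working session

There is one attempt and no reset: what is moved stays moved. The work goes in short steps, Python scripts to look and compute and a tool call to move; the robot and the scene stay as the last step left them, time stands still between calls to the robot, and variables do not carry over. Pictures are saved under pics/ and viewed, at most 10 in all, crops included, and the job is handed in when it is done.

Besides the shell and the picture viewer there is one more tool, called as a command line: name --argument value ..., lists and objects as JSON in quotes. move_arm: Moves the arm, as the interface text tells. Its arguments: {"type":"object","properties":{"series":{"type":"array"}},"required":["series"]}

```bash
mkdir -p pics; cat > h.py <<'E'
import numpy as np, cv2
from station import r
def cap(n):
    c=r.capture(n); c['R']=cv2.Rodrigues(np.array(c['rvec'],float))[0]; c['t']=np.array(c['tvec'],float).ravel(); c['K']=np.array(c['camera_matrix'],float); return c
def ray(c,px):
    px=np.atleast_2d(px).astype(float)
    d=np.array([c['k1'],0,0,0,0],float)
    u=cv2.undistortPoints(px[:,None],c['K'],d)[:,0]
    return -c['R'].T@c['t'], np.c_[u,np.ones(len(u))]@c['R']
def plane(c,px,z):
    o,d=ray(c,px); return o+d*((z-o[2])/d[:,2])[:,None]
def proj(c,P):
    return cv2.projectPoints(np.atleast_2d(P).astype(float),c['R'],c['t'],c['K'],np.array([c['k1'],0,0,0,0],float))[0][:,0]
def save(c,n,box=None,s=1):
    im=c['img'][:,:,::-1]
    if box: im=im[box[1]:box[3],box[0]:box[2]]
    cv2.imwrite('pics/'+n+'.png',cv2.resize(im,None,fx=s,fy=s,interpolation=cv2.INTER_CUBIC))
E
python3 - <<'E'
from h import *
for n in('top','side'):
    c=cap(n); save(c,n+'0',s=1.5); print(n,-c['R'].T@c['t'],c['R'][2],c['K'][0,0],c['k1'])
s=r.sense();print(s['time_s'],s['tcp_pos'],s['ee_rot'],s['wrist_force'])
E
```

```text
top [ 0.46859915 -0.03504936  0.9631592 ] [ 0.0401186   0.00641015 -0.99917436] 354.8253297468571 -0.072188354998531
side [0.10848831 0.59496696 0.57438738] [ 0.477867   -0.66765516 -0.57085875] 360.2442017692416 -0.10718038195033822
0.1 [ 0.26985868 -0.56318788  0.2465644 ] [[-9.01888462e-01 -4.31967907e-01 -9.64411176e-04]
 [-4.31968965e-01  9.01886821e-01  1.72494995e-03]
 [ 1.24666711e-04  1.97230815e-03 -9.99998047e-01]] [-0.22954427  0.31508811 -1.39392432]
```

View pics/top0.png

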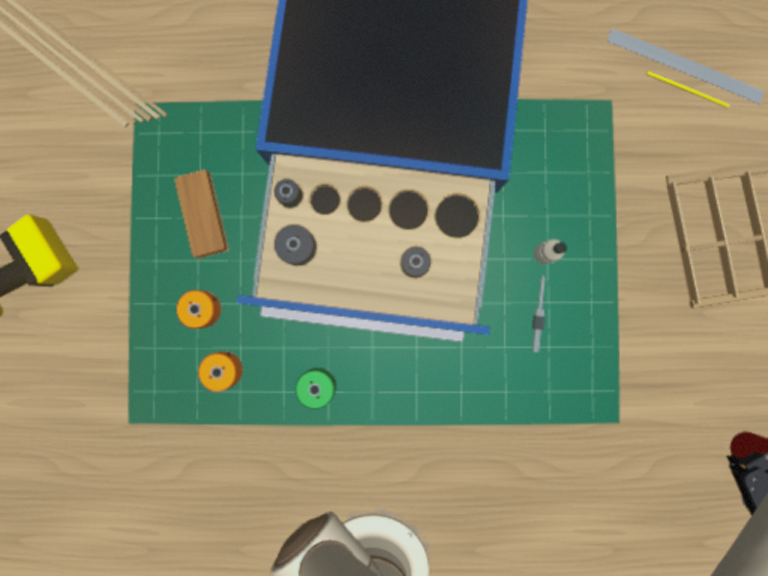

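View pics/side0.png

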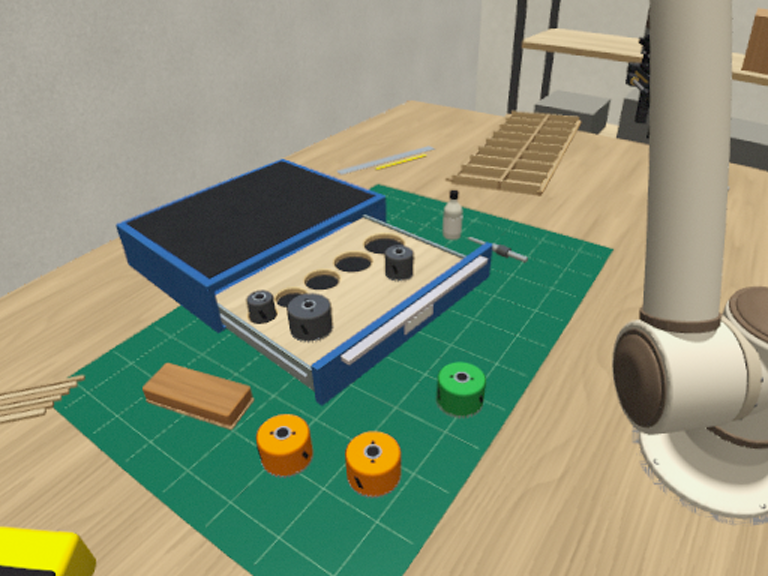

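Top view (768x576 px): the dark saws are at (294,244), which is the larger, (416,261), which is the smaller, and (287,191), which is the fixed 44 in the row. The pockets run from (324,199) to (457,216). What could be mistaken for saw_68: dark (294,244), orange (195,309) and (217,372), green (314,389). I choose the dark one at (294,244) as saw_68 and the one at (416,261) as saw_52, and will check both in a crop.

```bash
cat > m.py <<'E'
from h import *
def blobs(c):
    im=c['img'].astype(int); mx=im.max(2); mn=im.min(2)
    m=((mx<125)&(mx-mn<45)).astype(np.uint8)
    m[:108]=0; m[215:]=0; m[:,:172]=0; m[:,330:]=0
    m=cv2.morphologyEx(m,cv2.MORPH_OPEN,np.ones((3,3)))
    out=[]
    for k in cv2.findContours(m,cv2.RETR_EXTERNAL,cv2.CHAIN_APPROX_NONE)[0]:
        if cv2.contourArea(k)>100: out.append(k[:,0].astype(float))
    return out
def fit(P):
    A=np.c_[2*P[:,:2],np.ones(len(P))]; s=np.linalg.lstsq(A,(P[:,:2]**2).sum(1),rcond=None)[0]
    return s[:2],np.sqrt(s[2]+s[:2]@s[:2])
E
python3 - <<'E'
from m import *
c=cap('top')
for k in blobs(c):
    e=cv2.boundingRect(k.astype(np.float32))
    for z in(.042,.088):
        p,q=fit(plane(c,k,z)); print(e,z,p.round(4),round(q*1000,1))
save(c,'crop',(170,90,340,230),4.5)
E
```

```text
(268, 165, 19, 20) 0.042 [ 0.5504 -0.0785] 24.9
(268, 165, 19, 20) 0.088 [ 0.5463 -0.0763] 23.6
(183, 150, 28, 27) 0.042 [0.5813 0.1311] 34.9
(183, 150, 28, 27) 0.088 [0.5757 0.1228] 33.1
(290, 130, 29, 28) 0.042 [ 0.6313 -0.151 ] 36.3
(290, 130, 29, 28) 0.088 [ 0.6232 -0.1452] 34.5
(260, 127, 25, 26) 0.042 [ 0.6424 -0.0664] 32.4
(260, 127, 25, 26) 0.088 [ 0.6338 -0.0648] 30.8
(232, 125, 22, 23) 0.042 [0.6524 0.0105] 28.5
(232, 125, 22, 23) 0.088 [0.6432 0.0082] 27.1
(207, 123, 20, 20) 0.042 [0.6615 0.0794] 24.7
(207, 123, 20, 20) 0.088 [0.6518 0.0737] 23.4
(183, 120, 19, 19) 0.042 [0.6724 0.144 ] 23.6
(183, 120, 19, 19) 0.088 [0.6622 0.1351] 22.4
```

View pics/crop.png

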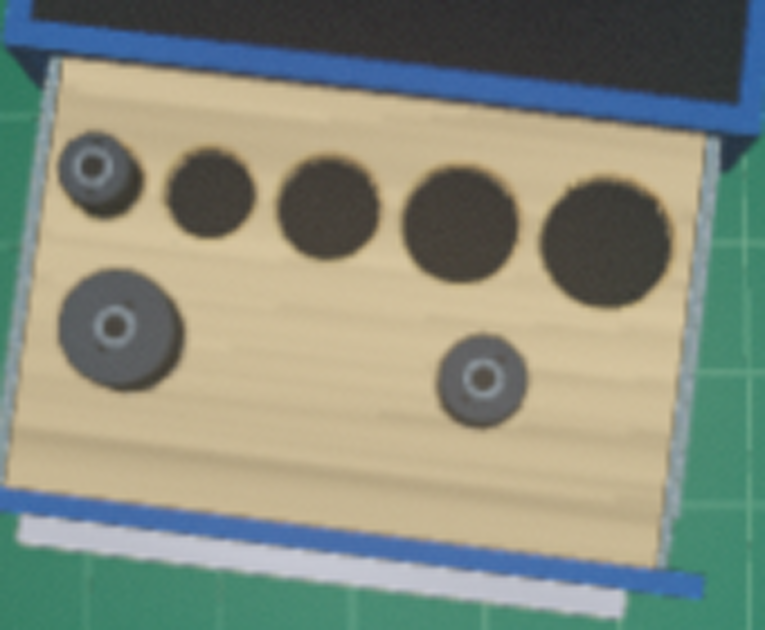

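The crop confirms it: saw_68 has its bore at crop px (115,326) with r≈33 mm, and saw_52 has its bore at (483,378) with r≈25 mm. Next I'll refine these with half-contours and the known radii.

```bash
cat >> m.py <<'E'
from scipy.optimize import least_squares
def sub(c,S=4):
    g=cv2.GaussianBlur(cv2.resize(c['img'][:,:,0],None,fx=S,fy=S,interpolation=cv2.INTER_CUBIC),(0,0),2)
    m=(g<125).astype(np.uint8); m[:108*S]=0; m[215*S:]=0; m[:,:172*S]=0; m[:,330*S:]=0
    return [(k[:,0]+.5)/S-.5 for k in cv2.findContours(m,cv2.RETR_EXTERNAL,cv2.CHAIN_APPROX_NONE)[0] if cv2.contourArea(k)>100*S*S]
def circ(c,k,zout,zin,R=None):
    """outer half (away from the camera) lies at zout, inner half at zin"""
    o=-c['R'].T@c['t']; Po=plane(c,k,zout)[:,:2]; Pi=plane(c,k,zin)[:,:2]
    d=Po.mean(0)-o[:2]; d/=np.linalg.norm(d)
    so=(Po-Po.mean(0))@d>.005; si=(Pi-Pi.mean(0))@d<-.005
    P=np.r_[Po[so],Pi[si]]
    f=lambda q: np.linalg.norm(P-q[:2],axis=1)-q[2]
    q=least_squares(f,[*P.mean(0),.03],loss='soft_l1',f_scale=.001).x
    return q
POCK={'44':(156,24),'52':(94,28),'60':(24,32),'68':(-54,36),'76':(-140,40)}
E
cat > look.py <<'E'
from m import *
c=cap('top')
pk=[];sw=[]
for k in sub(c):
    p=plane(c,k.mean(0),.042)[0]
    a=circ(c,k,.030,.042); b=circ(c,k,.088,.042)
    print(k.mean(0).round(),'pocket',a.round(4),'saw',b.round(4))
E
python3 look.py
python3 - <<'E'
from m import *
c=cap('top')
print(plane(c,[[195.2,162.1],[277,173.7]],.088).round(4))
E
```

```text
[224. 209.] pocket [-3.3308  0.2809  3.7998] saw [-3.0829  0.271   3.5524]
[277. 175.] pocket [ 0.5511 -0.0785  0.0263] saw [ 0.5476 -0.0767  0.0234]
[197. 163.] pocket [0.582  0.1324 0.037 ] saw [0.5776 0.126  0.0313]
[304. 144.] pocket [ 0.6327 -0.1521  0.0385] saw [ 0.6263 -0.1476  0.0329]
[272. 140.] pocket [ 0.6437 -0.0666  0.0344] saw [ 0.6369 -0.0653  0.0295]
[243. 136.] pocket [0.6539 0.0107 0.0305] saw [0.647  0.0089 0.0253]
[216. 133.] pocket [0.6629 0.0802 0.0266] saw [0.656  0.076  0.0209]
[192. 129.] pocket [0.6743 0.1453 0.0266] saw [0.6671 0.139  0.0194]
[305. 140.] pocket [ 0.5768 -0.066   0.1624] saw [ 0.5576 -0.0456  0.1735]
[174. 136.] pocket [  -9.3867 -298.5008  298.8631] saw [ 0.4806 -0.835   1.0359]
[[ 0.5781  0.1261  0.088 ]
 [ 0.5483 -0.077   0.088 ]]
```

move_arm --series '[{"grip": 1, "xyz": [-40, 27, 4], "angular": [0, 0, -0.05]}, {"grip": 1, "xyz": [-80, 54, 8], "angular": [0, 0, -0.1]}, {"grip": 1, "xyz": [-120, 82, 12], "angular": [0, 0, -0.15]}, {"grip": 1, "xyz": [-160, 110, 16], "angular": [0, 0, -0.21]}, {"grip": 1, "xyz": [-200, 138, 20], "angular": [0, 0, -0.21]}, {"grip": 1, "xyz": [-240, 166, 25], "angular": [0, 0, -0.21]}, {"grip": 1, "xyz": [-280, 193, 30], "angular": [0, 0, -0.21]}, {"grip": 1, "xyz": [-320, 220, 35], "angular": [0, 0, -0.21]}, {"grip": 1, "xyz": [-360, 248, 40], "angular": [0, 0, -0.21]}, {"grip": 1, "xyz": [-400, 276, 45], "angular": [0, 0, -0.21]}]'

```text
time_s: 1.25
tcp_pos: [0.5122, -0.14, 0.2026]
ee_rot: [[-0.792, -0.611, 0.0], [-0.611, 0.792, -0.0], [-0.0, -0.0, -1.0]]
wrist_force: [1.3, -1.0, -0.1]
gripper_width: 1.0
gripper_force: 0.0
```

```bash
cat > go.py <<'E'
import sys
from h import *
# go.py x y z angle : shift in tool axes (mm) to reach world x,y,z with closing axis turned `angle` deg from +y towards -x
x,y,z,a=map(float,sys.argv[1:5]); s=r.sense(); R=np.array(s['ee_rot'])
cur=np.degrees(np.arctan2(-R[0,1],R[1,1]))
print('t',s['time_s'],'tcp',np.round(s['tcp_pos'],4),'ang',cur.round(2),'tilt',R[:,2].round(4),'F',np.round(s['wrist_force'],1),'w',round(s['gripper_width']*87,1),'gf',s['gripper_force'])
print('shift',(R.T@(np.array([x,y,z])-s['tcp_pos'])*1000).round(1),'turn z',np.radians(cur-a).round(3))
E
python3 go.py .548 -.077 .087 37.6
```

```text
t 1.25 tcp [ 0.5122 -0.14    0.2026] ang 37.64 tilt [ 5.e-04 -0.e+00 -1.e+00] F [ 1.3 -1.  -0.1] w 87.0 gf 0.0
shift [-66.8  28.  115.6] turn z 0.001
```

move_arm --series '[{"grip": 1, "xyz": [-34, 14, 20], "angular": [0, 0, 0]}, {"grip": 1, "xyz": [-67, 28, 40], "angular": [0, 0, 0]}, {"grip": 1, "xyz": [-67, 28, 75], "angular": [0, 0, 0]}, {"grip": 1, "xyz": [-67, 28, 100], "angular": [0, 0, 0]}, {"grip": 1, "xyz": [-67, 28, 115], "angular": [0, 0, 0]}, {"grip": 0.7, "xyz": [-67, 28, 115], "angular": [0, 0, 0]}, {"grip": 0.5, "xyz": [-67, 28, 115], "angular": [0, 0, 0]}, {"grip": 0.5, "xyz": [-67, 28, 115], "angular": [0, 0, 0]}, {"grip": 0.5, "xyz": [-67, 28, 115], "angular": [0, 0, 0]}, {"grip": 0.5, "xyz": [-67, 28, 115], "angular": [0, 0, 0]}]'

```text
time_s: 2.25
tcp_pos: [0.5479, -0.0788, 0.0885]
ee_rot: [[-0.792, -0.61, 0.002], [-0.61, 0.792, 0.0], [-0.002, -0.001, -1.0]]
wrist_force: [-0.7, 1.2, 0.6]
gripper_width: 0.632
gripper_force: 0.8
```

```bash
python3 go.py .6629 .0801 .15 37.6
```

```text
t 2.25 tcp [ 0.5479 -0.0788  0.0885] ang 37.62 tilt [ 1.8e-03  3.0e-04 -1.0e+00] F [-0.7  1.2  0.6] w 55.0 gf 0.8118341051425659
shift [-188.2   55.6  -61.3] turn z 0.0
```

move_arm --series '[{"grip": 0.4, "xyz": [0, 0, 0], "angular": [0, 0, 0]}, {"grip": 0.4, "xyz": [0, 0, 0], "angular": [0, 0, 0]}, {"grip": 0.4, "xyz": [0, 0, 0], "angular": [0, 0, 0]}, {"grip": 0.4, "xyz": [0, 0, -20], "angular": [0, 0, 0]}, {"grip": 0.4, "xyz": [0, 0, -40], "angular": [0, 0, 0]}, {"grip": 0.4, "xyz": [0, 0, -62], "angular": [0, 0, 0]}]'

```text
time_s: 2.85
tcp_pos: [0.5468, -0.0789, 0.1492]
ee_rot: [[-0.792, -0.61, -0.002], [-0.61, 0.792, -0.0], [0.002, 0.001, -1.0]]
wrist_force: [0.2, 0.1, -1.8]
gripper_width: 0.586
gripper_force: 30.0
```

```bash
python3 go.py .6629 .0801 .15 37.6
```

```text
t 2.85 tcp [ 0.5468 -0.0789  0.1492] ang 37.61 tilt [-0.0021 -0.     -1.    ] F [ 0.2  0.1 -1.8] w 51.0 gf 30.000069176239776
shift [-189.    55.1   -1.1] turn z 0.0
```

move_arm --series '[{"grip": 0.4, "xyz": [-40, 12, 0], "angular": [0, 0, 0]}, {"grip": 0.4, "xyz": [-80, 23, 0], "angular": [0, 0, 0]}, {"grip": 0.4, "xyz": [-120, 35, 0], "angular": [0, 0, 0]}, {"grip": 0.4, "xyz": [-155, 45, 0], "angular": [0, 0, 0]}, {"grip": 0.4, "xyz": [-178, 52, 0], "angular": [0, 0, 0]}, {"grip": 0.4, "xyz": [-188, 55, 0], "angular": [0, 0, 0]}, {"grip": 0.4, "xyz": [-188, 55, 20], "angular": [0, 0, 0]}, {"grip": 0.4, "xyz": [-188, 55, 40], "angular": [0, 0, 0]}, {"grip": 0.4, "xyz": [-188, 55, 54], "angular": [0, 0, 0]}, {"grip": 0.4, "xyz": [-188, 55, 54], "angular": [0, 0, 0]}]'

```text
time_s: 3.85
tcp_pos: [0.6608, 0.0785, 0.0926]
ee_rot: [[-0.793, -0.61, -0.006], [-0.61, 0.793, -0.002], [0.006, 0.002, -1.0]]
wrist_force: [-0.3, -0.0, -2.6]
gripper_width: 0.591
gripper_force: 30.0
```

```bash
python3 go.py .6629 .0801 .0765 37.6
```

```text
t 3.85 tcp [0.6608 0.0785 0.0926] ang 37.57 tilt [-0.006  -0.0016 -1.    ] F [-0.3 -0.  -2.6] w 51.4 gf 29.999923564464552
shift [-2.7 -0.  16. ] turn z -0.001
```

move_arm --series '[{"grip": 0.4, "xyz": [-2, 0, 0], "angular": [0, 0, 0]}, {"grip": 0.4, "xyz": [-2, 0, 4], "angular": [0, 0, 0]}, {"grip": 0.4, "xyz": [-2, 0, 7], "angular": [0, 0, 0]}, {"grip": 0.4, "xyz": [-2, 0, 9], "angular": [0, 0, 0]}, {"grip": 0.4, "xyz": [-2, 0, 9], "angular": [0, 0, 0]}]'

```text
time_s: 4.35
tcp_pos: [0.6647, 0.0808, 0.0876]
ee_rot: [[-0.792, -0.611, 0.001], [-0.611, 0.792, 0.0], [-0.001, -0.001, -1.0]]
wrist_force: [-1.0, -0.5, 2.7]
gripper_width: 0.587
gripper_force: 30.0
```

```bash
python3 go.py .6629 .0801 .0765 37.6
```

```text
t 4.35 tcp [0.6647 0.0808 0.0876] ang 37.65 tilt [ 1.1e-03  1.0e-04 -1.0e+00] F [-1.  -0.5  2.7] w 51.0 gf 30.000001224543666
shift [ 1.9  0.5 11.1] turn z 0.001
```

```bash
python3 - <<'E'
from h import *
for i in range(4):
    c=cap('side' if i%2 else 'top'); s=r.sense(); print(np.round(s['tcp_pos'],4),np.round(s['wrist_force'],1),np.round(s['joints'],3))
    if i==1: save(c,'a1',(130,120,300,260),4.5)
E
```

```text
[0.6647 0.0808 0.0876] [-1.8 -0.5  3.8] [ 2.0746e+01  3.4141e+01 -3.7630e+00  2.2000e-02 -5.2030e+01 -7.3114e+01]
[0.6647 0.0808 0.0876] [-1.1 -1.1  3.2] [ 2.0747e+01  3.4144e+01 -3.7650e+00  2.2000e-02 -5.2025e+01 -7.3116e+01]
[0.6647 0.0808 0.0875] [-2.1 -0.4  4.1] [ 2.0746e+01  3.4147e+01 -3.7660e+00  2.2000e-02 -5.2023e+01 -7.3113e+01]
[0.6647 0.0808 0.0875] [-0.8 -0.1  4.6] [ 2.0747e+01  3.4149e+01 -3.7660e+00  2.1000e-02 -5.2021e+01 -7.3113e+01]
```

View pics/a1.png

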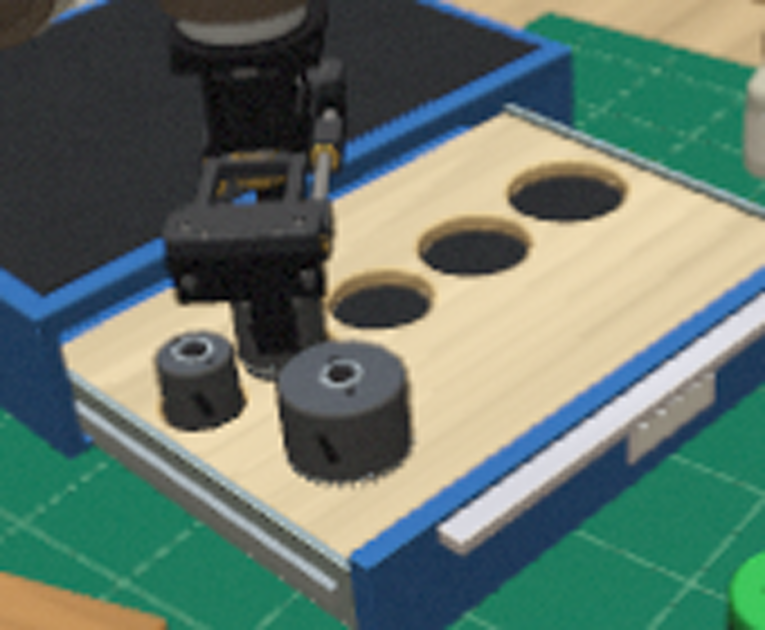

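move_arm --series '[{"grip": 0.4, "xyz": [1, 0, -2], "angular": [0, 0, 0]}, {"grip": 0.4, "xyz": [3, 0.5, -2], "angular": [0, 0, 0]}, {"grip": 0.4, "xyz": [3, 0.5, -2], "angular": [0, 0, 0]}, {"grip": 0.4, "xyz": [3, 0.5, 1], "angular": [0, 0, 0]}, {"grip": 0.4, "xyz": [3, 0.5, 3], "angular": [0, 0, 0]}, {"grip": 0.4, "xyz": [3, 0.5, 3], "angular": [0, 0, 0]}, {"grip": 0.4, "xyz": [3, 0.5, 3], "angular": [0, 0, 0]}]'

```text
time_s: 5.25
tcp_pos: [0.6617, 0.0793, 0.0833]
ee_rot: [[-0.792, -0.611, -0.0], [-0.611, 0.792, -0.0], [0.0, 0.0, -1.0]]
wrist_force: [0.1, -0.2, -1.7]
gripper_width: 0.588
gripper_force: 30.0
```

```bash
python3 go.py .6629 .0801 .0765 37.6
```

```text
t 5.25 tcp [0.6617 0.0793 0.0833] ang 37.63 tilt [-4.e-04 -2.e-04 -1.e+00] F [ 0.1 -0.2 -1.7] w 51.2 gf 29.999897603483987
shift [-1.4 -0.1  6.7] turn z 0.001
```

move_arm --series '[{"grip": 0.4, "xyz": [0, 0, 3], "angular": [0, 0, 0]}, {"grip": 0.4, "xyz": [0, 0, 5], "angular": [0, 0, 0]}, {"grip": 0.4, "xyz": [0, 0, 6], "angular": [0, 0, 0]}, {"grip": 0.4, "xyz": [0, 0, 7], "angular": [0, 0, 0]}, {"grip": 0.4, "xyz": [0, 0, 7], "angular": [0, 0, 0]}]'

```text
time_s: 5.75
tcp_pos: [0.6618, 0.0793, 0.0766]
ee_rot: [[-0.792, -0.611, 0.0], [-0.611, 0.792, -0.0], [-0.0, -0.0, -1.0]]
wrist_force: [-0.6, 0.2, -1.5]
gripper_width: 0.584
gripper_force: 30.0
```

```bash
python3 go.py .6629 .0801 .0765 37.6
```

```text
t 5.75 tcp [0.6618 0.0793 0.0766] ang 37.63 tilt [ 1.e-04 -0.e+00 -1.e+00] F [-0.6  0.2 -1.5] w 50.8 gf 29.999793078313814
shift [-1.4 -0.1  0.1] turn z 0.001
```

move_arm --series '[{"grip": 0.65, "xyz": [0, 0, 0], "angular": [0, 0, 0]}, {"grip": 0.7, "xyz": [0, 0, 0], "angular": [0, 0, 0]}, {"grip": 0.7, "xyz": [0, 0, 0], "angular": [0, 0, 0]}, {"grip": 0.7, "xyz": [0, 0, -10], "angular": [0, 0, 0]}, {"grip": 0.7, "xyz": [0, 0, -30], "angular": [0, 0, 0]}, {"grip": 0.7, "xyz": [0, 0, -60], "angular": [0, 0, 0]}, {"grip": 1, "xyz": [0, 0, -85], "angular": [0, 0, 0.1]}, {"grip": 1, "xyz": [0, 0, -85], "angular": [0, 0, 0.21]}, {"grip": 1, "xyz": [0, 0, -85], "angular": [0, 0, 0.21]}, {"grip": 1, "xyz": [0, 0, -85], "angular": [0, 0, 0.21]}]'

```text
time_s: 6.75
tcp_pos: [0.6614, 0.0793, 0.1617]
ee_rot: [[-0.901, -0.434, -0.0], [-0.434, 0.901, 0.0], [0.0, 0.0, -1.0]]
wrist_force: [0.6, 0.3, -0.2]
gripper_width: 0.957
gripper_force: 0.0
```

```bash
python3 go.py .578 .126 .087 25.6; python3 - <<'E'
from h import *
save(cap('side'),'a2',(130,120,300,260),4.5)
E
```

```text
t 6.75 tcp [0.6614 0.0793 0.1617] ang 25.73 tilt [-4.e-04  0.e+00 -1.e+00] F [ 0.6  0.3 -0.2] w 83.3 gf 0.0
shift [54.8 78.3 74.7] turn z 0.002
```

View pics/a2.png

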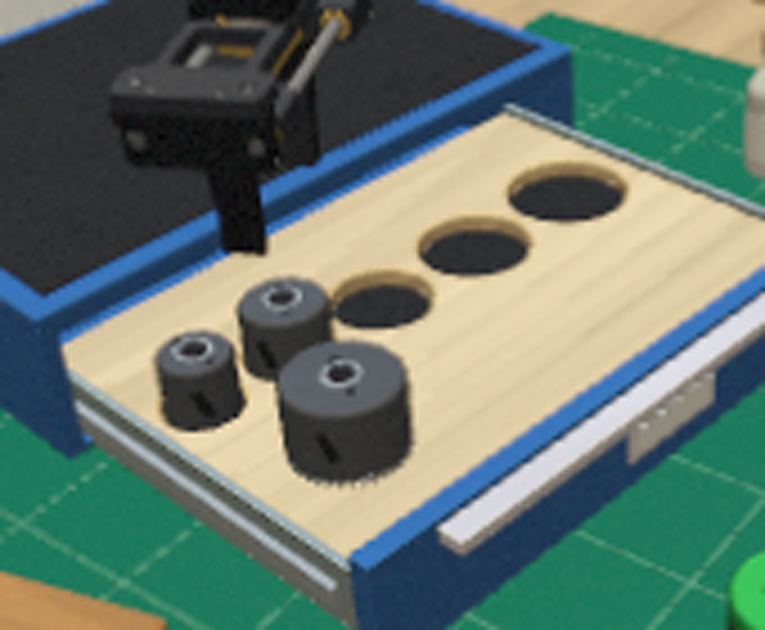

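Saw_52 (bore at crop px (283,297)) stands upright in its pocket, level with the 44 saw. Now I'll grasp saw_68.

move_arm --series '[{"grip": 1, "xyz": [28, 39, 0], "angular": [0, 0, 0]}, {"grip": 1, "xyz": [50, 70, 0], "angular": [0, 0, 0]}, {"grip": 1, "xyz": [55, 78, 0], "angular": [0, 0, 0]}, {"grip": 1, "xyz": [55, 78, 10], "angular": [0, 0, 0]}, {"grip": 1, "xyz": [55, 78, 35], "angular": [0, 0, 0]}, {"grip": 1, "xyz": [55, 78, 60], "angular": [0, 0, 0]}, {"grip": 1, "xyz": [55, 78, 74], "angular": [0, 0, 0]}, {"grip": 1, "xyz": [55, 78, 74], "angular": [0, 0, 0]}, {"grip": 0.6, "xyz": [55, 78, 74], "angular": [0, 0, 0]}, {"grip": 0.6, "xyz": [55, 78, 74], "angular": [0, 0, 0]}]'

```text
time_s: 7.8
tcp_pos: [0.5795, 0.1259, 0.0882]
ee_rot: [[-0.902, -0.432, 0.002], [-0.432, 0.902, 0.0], [-0.002, -0.0, -1.0]]
wrist_force: [0.6, -0.7, -0.6]
gripper_width: 0.895
gripper_force: 0.0
```

move_arm --series '[{"grip": 0.6, "xyz": [0, 0, 0], "angular": [0, 0, 0]}, {"grip": 0.6, "xyz": [0, 0, 0], "angular": [0, 0, 0]}, {"grip": 0.6, "xyz": [0, 0, 0], "angular": [0, 0, 0]}, {"grip": 0.6, "xyz": [0, 0, 0], "angular": [0, 0, 0]}]'

```text
time_s: 8.2
tcp_pos: [0.579, 0.1262, 0.0884]
ee_rot: [[-0.902, -0.432, 0.002], [-0.432, 0.902, 0.001], [-0.002, -0.0, -1.0]]
wrist_force: [-0.3, 0.9, 2.6]
gripper_width: 0.769
gripper_force: 29.9
```

```bash
python3 go.py .578 .126 .087 25.6;python3 go.py .6438 -.0667 .15 25.6
```

```text
t 8.2 tcp [0.579  0.1262 0.0884] ang 25.61 tilt [ 1.8e-03  7.0e-04 -1.0e+00] F [-0.3  0.9  2.6] w 66.9 gf 29.907200249726884
shift [1.  0.2 1.4] turn z 0.0
t 8.2 tcp [0.579  0.1262 0.0884] ang 25.61 tilt [ 1.8e-03  7.0e-04 -1.0e+00] F [-0.3  0.9  2.6] w 66.9 gf 29.907200249726884
shift [  24.8 -202.   -61.6] turn z 0.0
```

move_arm --series '[{"grip": 0.6, "xyz": [0, 0, -20], "angular": [0, 0, 0]}, {"grip": 0.6, "xyz": [0, 0, -45], "angular": [0, 0, 0]}, {"grip": 0.6, "xyz": [0, 0, -60], "angular": [0, 0, 0]}, {"grip": 0.6, "xyz": [5, -40, -60], "angular": [0, 0, 0]}, {"grip": 0.6, "xyz": [10, -80, -60], "angular": [0, 0, 0]}, {"grip": 0.6, "xyz": [15, -120, -60], "angular": [0, 0, 0]}, {"grip": 0.6, "xyz": [20, -160, -60], "angular": [0, 0, 0]}, {"grip": 0.6, "xyz": [24, -190, -55], "angular": [0, 0, 0]}, {"grip": 0.6, "xyz": [24, -202, -30], "angular": [0, 0, 0]}, {"grip": 0.6, "xyz": [24, -202, -10], "angular": [0, 0, 0]}]'

```text
time_s: 9.2
tcp_pos: [0.6436, -0.0688, 0.0958]
ee_rot: [[-0.903, -0.429, -0.002], [-0.429, 0.903, 0.0], [0.001, 0.001, -1.0]]
wrist_force: [-0.8, 0.4, -1.6]
gripper_width: 0.772
gripper_force: 29.9
```

move_arm --series '[{"grip": 0.6, "xyz": [0, 0, 4], "angular": [0, 0, 0]}, {"grip": 0.6, "xyz": [0, 0, 4], "angular": [0, 0, 0]}, {"grip": 0.6, "xyz": [0, 0, 4], "angular": [0, 0, 0]}, {"grip": 0.6, "xyz": [0, 0, 4], "angular": [0, 0, 0]}]'

```text
time_s: 9.6
tcp_pos: [0.6448, -0.0661, 0.095]
ee_rot: [[-0.901, -0.433, 0.002], [-0.433, 0.901, 0.0], [-0.002, -0.001, -1.0]]
wrist_force: [0.4, 0.3, -1.8]
gripper_width: 0.769
gripper_force: 29.9
```

```bash
python3 go.py .6438 -.0667 .0765 25.6
```

```text
t 9.6 tcp [ 0.6448 -0.0661  0.095 ] ang 25.65 tilt [ 2.5e-03  1.0e-04 -1.0e+00] F [ 0.4  0.3 -1.8] w 66.9 gf 29.88893243309576
shift [ 1.2 -0.1 18.5] turn z 0.001
```

move_arm --series '[{"grip": 0.6, "xyz": [0, 0, 4], "angular": [0, 0, 0]}, {"grip": 0.6, "xyz": [0, 0, 7], "angular": [0, 0, 0]}, {"grip": 0.6, "xyz": [0, 0, 9], "angular": [0, 0, 0]}, {"grip": 0.6, "xyz": [0, 0, 11], "angular": [0, 0, 0]}, {"grip": 0.6, "xyz": [0, 0, 11], "angular": [0, 0, 0]}, {"grip": 0.6, "xyz": [0, 0, 11], "angular": [0, 0, 0]}]'

```text
time_s: 10.2
tcp_pos: [0.6441, -0.0667, 0.0825]
ee_rot: [[-0.902, -0.432, -0.0], [-0.432, 0.902, -0.0], [0.0, -0.0, -1.0]]
wrist_force: [-0.1, -0.1, -2.0]
gripper_width: 0.77
gripper_force: 29.9
```

```bash
python3 go.py .6438 -.0667 .0765 25.6
```

```text
t 10.2 tcp [ 0.6441 -0.0667  0.0825] ang 25.6 tilt [-1.e-04 -1.e-04 -1.e+00] F [-0.1 -0.1 -2. ] w 67.0 gf 29.889016337692738
shift [0.2 0.1 6. ] turn z -0.0
```

In the pocket with no contact force. I'll lower it the rest of the way, release, and back off.

move_arm --series '[{"grip": 0.6, "xyz": [0, 0, 3], "angular": [0, 0, 0]}, {"grip": 0.6, "xyz": [0, 0, 5], "angular": [0, 0, 0]}, {"grip": 0.6, "xyz": [0, 0, 6], "angular": [0, 0, 0]}, {"grip": 0.6, "xyz": [0, 0, 6], "angular": [0, 0, 0]}, {"grip": 0.83, "xyz": [0, 0, 6], "angular": [0, 0, 0]}, {"grip": 0.87, "xyz": [0, 0, 6], "angular": [0, 0, 0]}, {"grip": 0.87, "xyz": [0, 0, 6], "angular": [0, 0, 0]}, {"grip": 0.87, "xyz": [0, 0, -5], "angular": [0, 0, 0]}, {"grip": 0.87, "xyz": [0, 0, -30], "angular": [0, 0, 0]}, {"grip": 0.87, "xyz": [0, 0, -70], "angular": [0, 0, 0]}]'

```text
time_s: 11.2
tcp_pos: [0.6426, -0.0667, 0.1517]
ee_rot: [[-0.902, -0.432, -0.005], [-0.432, 0.902, -0.0], [0.005, 0.002, -1.0]]
wrist_force: [1.4, -0.2, 0.4]
gripper_width: 0.872
gripper_force: 0.0
```

```bash
python3 - <<'E'
from h import *
c=cap('side');save(c,'a3',(130,120,300,260),4.5)
c=cap('top'); 
print(plane(c,[[170/1.5,1]],0))
# drawer front outer face from first-top pixels (z=.083 top of panel), lip
print(plane(c,[[262/1.5,309/1.5],[463/1.5,334/1.5]],.079))
E
python3 go.py .4 -.03 .07 0
```

```text
[[1.06033501 0.38661987 0.        ]]
[[ 0.46920163  0.17902123  0.079     ]
 [ 0.42666081 -0.15555583  0.079     ]]
t 11.3 tcp [ 0.648  -0.0668  0.1602] ang 25.69 tilt [ 1.360e-02 -6.000e-04 -9.999e-01] F [ 0.  -0.1  0.8] w 75.4 gf 0.0
shift [208.6 141.2  86.8] turn z 0.448
```

View pics/a3.png

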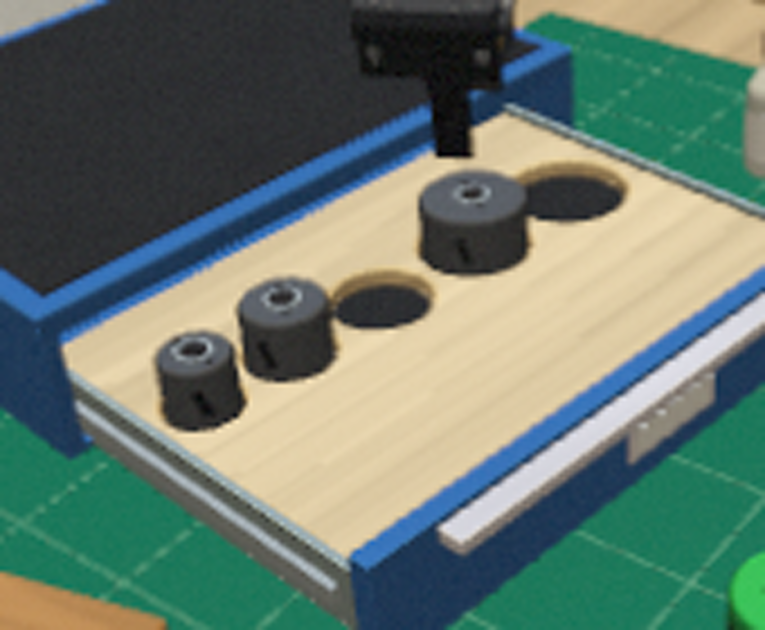

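Both saws stand upright in their pockets, with bores at crop px (283,297) and (473,192). Next I'll get in front of the lip with closed fingers.

move_arm --series '[{"grip": 0.5, "xyz": [30, 29, 0], "angular": [0, 0, 0.1]}, {"grip": 0, "xyz": [62, 60, 0], "angular": [0, 0, 0.2]}, {"grip": 0, "xyz": [94, 92, 0], "angular": [0, 0, 0.32]}, {"grip": 0, "xyz": [126, 123, 0], "angular": [0, 0, 0.44]}, {"grip": 0, "xyz": [158, 154, 0], "angular": [0, 0, 0.578]}, {"grip": 0, "xyz": [185, 180, 0], "angular": [0, 0, 0.578]}, {"grip": 0, "xyz": [195, 190, 0], "angular": [0, 0, 0.578]}, {"grip": 0, "xyz": [195, 190, 0], "angular": [0, 0, 0.578]}, {"grip": 0, "xyz": [195, 190, 40], "angular": [0, 0, 0.578]}, {"grip": 0, "xyz": [195, 190, 75], "angular": [0, 0, 0.578]}]'

```text
time_s: 12.3
tcp_pos: [0.389, 0.0214, 0.0778]
ee_rot: [[-0.991, 0.13, 0.006], [0.13, 0.991, 0.003], [-0.006, 0.003, -1.0]]
wrist_force: [0.2, 0.6, -0.3]
gripper_width: 0.056
gripper_force: 0.0
```

```bash
python3 go.py .428 .016 .078 -7.4; python3 - <<'E'
from m import *
c=cap('top')
for k in sub(c): 
    if len(k)<600: b=circ(c,k,.076,.042); print(k.mean(0).round(),b.round(4))
save(c,'a4',(150,80,350,240),3.8)
E
```

```text
t 12.3 tcp [0.389  0.0214 0.0778] ang -7.48 tilt [ 0.006   0.0026 -1.    ] F [ 0.2  0.6 -0.3] w 4.8 gf 0.0
shift [-39.4  -0.3   0.1] turn z -0.001
[304. 144.] [ 0.6276 -0.1485  0.0342]
[243. 136.] [0.6484 0.0093 0.0265]
[272. 138.] [ 0.6416 -0.0668  0.0329]
[216. 131.] [0.6613 0.0787 0.0249]
[192. 129.] [0.6687 0.1403 0.0208]
[174. 136.] [ 0.4944 -0.9959  1.1949]
```

View pics/a4.png

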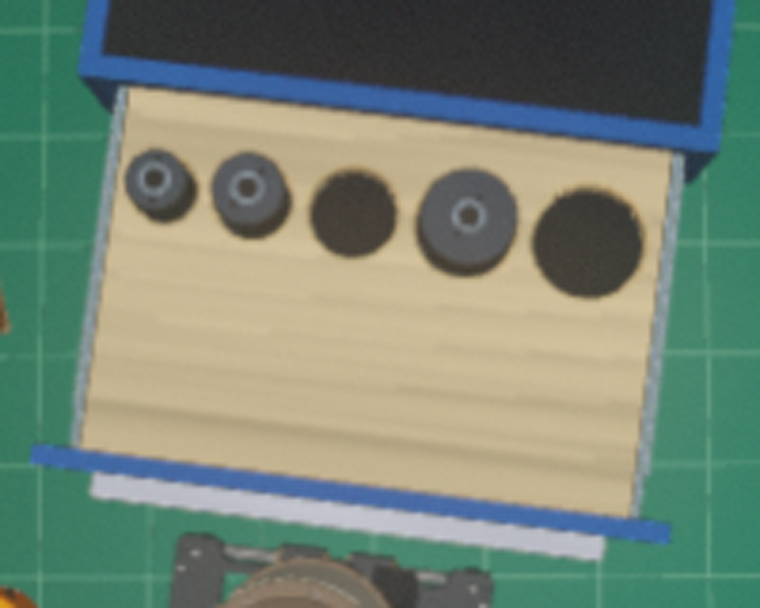

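Both saws are seated, at crop px (247,187) and (468,215), about 2 mm from centre. The gripper stands in front of the lip, so I'll push.

move_arm --series '[{"grip": 0, "xyz": [-15, 0, 0], "angular": [0, 0, 0]}, {"grip": 0, "xyz": [-26, 0, 0], "angular": [0, 0, 0]}, {"grip": 0, "xyz": [-34, 0, 0], "angular": [0, 0, 0]}, {"grip": 0, "xyz": [-42, 0, 0], "angular": [0, 0, 0]}, {"grip": 0, "xyz": [-52, 0, 0], "angular": [0, 0, 0]}, {"grip": 0, "xyz": [-64, 0, 0], "angular": [0, 0, 0]}, {"grip": 0, "xyz": [-78, 0, 0], "angular": [0, 0, 0]}, {"grip": 0, "xyz": [-93, 0, 0], "angular": [0, 0, 0]}, {"grip": 0, "xyz": [-108, 0, 0], "angular": [0, 0, 0]}, {"grip": 0, "xyz": [-123, 0, 0], "angular": [0, 0, 0]}]'

```text
time_s: 13.35
tcp_pos: [0.5068, 0.0041, 0.0776]
ee_rot: [[-0.991, 0.132, -0.004], [0.132, 0.991, -0.0], [0.004, -0.001, -1.0]]
wrist_force: [-4.9, 3.2, 2.8]
gripper_width: 0.004
gripper_force: 2.7
```

move_arm --series '[{"grip": 0, "xyz": [-15, 0, 0], "angular": [0, 0, 0]}, {"grip": 0, "xyz": [-30, 0, 0], "angular": [0, 0, 0]}, {"grip": 0, "xyz": [-45, 0, 0], "angular": [0, 0, 0]}, {"grip": 0, "xyz": [-60, 0, 0], "angular": [0, 0, 0]}, {"grip": 0, "xyz": [-75, 0, 0], "angular": [0, 0, 0]}, {"grip": 0, "xyz": [-90, 0, 0], "angular": [0, 0, 0]}, {"grip": 0, "xyz": [-105, 0, 0], "angular": [0, 0, 0]}, {"grip": 0, "xyz": [-117, 0, 0], "angular": [0, 0, 0]}, {"grip": 0, "xyz": [-125, 0, 0], "angular": [0, 0, 0]}, {"grip": 0, "xyz": [-130, 0, 0], "angular": [0, 0, 0]}]'

```text
time_s: 14.35
tcp_pos: [0.6367, -0.0127, 0.0775]
ee_rot: [[-0.991, 0.131, -0.002], [0.131, 0.991, 0.0], [0.002, -0.0, -1.0]]
wrist_force: [-5.0, 2.3, 2.0]
gripper_width: 0.005
gripper_force: 2.2
```

```bash
python3 go.py .664 -.015 .078 -7.4
```

```text
t 14.35 tcp [ 0.6367 -0.0127  0.0775] ang -7.54 tilt [-1.6e-03  2.0e-04 -1.0e+00] F [-5.   2.3  2. ] w 0.4 gf 2.2172081004828215
shift [-27.4   1.3  -0.5] turn z -0.002
```

move_arm --series '[{"grip": 0, "xyz": [-4, 0, 0], "angular": [0, 0, 0]}, {"grip": 0, "xyz": [-8, 0, 0], "angular": [0, 0, 0]}, {"grip": 0, "xyz": [-12, 0, 0], "angular": [0, 0, 0]}, {"grip": 0, "xyz": [-15, 0, 0], "angular": [0, 0, 0]}, {"grip": 0, "xyz": [-18, 0, 0], "angular": [0, 0, 0]}, {"grip": 0, "xyz": [-20, 0, 0], "angular": [0, 0, 0]}]'

```text
time_s: 14.95
tcp_pos: [0.657, -0.0153, 0.0775]
ee_rot: [[-0.991, 0.131, 0.0], [0.131, 0.991, -0.0], [-0.0, -0.0, -1.0]]
wrist_force: [-3.6, 2.0, 1.8]
gripper_width: 0.008
gripper_force: 2.0
```

move_arm --series '[{"grip": 0, "xyz": [-2, 0, 0], "angular": [0, 0, 0]}, {"grip": 0, "xyz": [-4, 0, 0], "angular": [0, 0, 0]}, {"grip": 0, "xyz": [-6, 0, 0], "angular": [0, 0, 0]}]'

```text
time_s: 15.25
tcp_pos: [0.6628, -0.016, 0.0775]
ee_rot: [[-0.991, 0.131, -0.0], [0.131, 0.991, -0.0], [0.0, -0.0, -1.0]]
wrist_force: [-4.2, 2.1, 1.6]
gripper_width: 0.006
gripper_force: 2.1
```

move_arm --series '[{"grip": 0, "xyz": [-2, 0, 0], "angular": [0, 0, 0]}, {"grip": 0, "xyz": [-4, 0, 0], "angular": [0, 0, 0]}, {"grip": 0, "xyz": [-6, 0, 0], "angular": [0, 0, 0]}]'

```text
time_s: 15.55
tcp_pos: [0.667, -0.0166, 0.0775]
ee_rot: [[-0.991, 0.131, -0.004], [0.131, 0.991, 0.0], [0.004, -0.001, -1.0]]
wrist_force: [-10.9, 4.0, 6.6]
gripper_width: 0.003
gripper_force: 6.0
```

```bash
python3 - <<'E'
from h import *
save(cap('side'),'a5',(110,90,340,260),3.4)
E
```

```text
(no output)
```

View pics/a5.png

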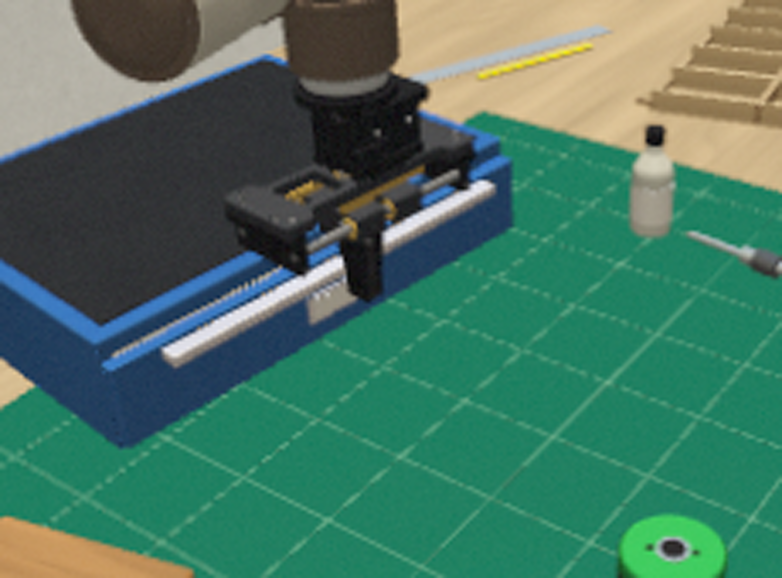

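The panel sits flush with the case at crop px (120,370), and the force has risen to 11 N at the stop. One more small push to confirm, then I'll back off.

move_arm --series '[{"grip": 0, "xyz": [-2, 0, 0], "angular": [0, 0, 0]}, {"grip": 0, "xyz": [-3, 0, 0], "angular": [0, 0, 0]}, {"grip": 0, "xyz": [-3, 0, 0], "angular": [0, 0, 0]}]'

```text
time_s: 15.9
tcp_pos: [0.6671, -0.0167, 0.0775]
ee_rot: [[-0.991, 0.131, -0.011], [0.131, 0.991, -0.0], [0.011, -0.001, -1.0]]
wrist_force: [-15.1, 5.7, 10.2]
gripper_width: 0.004
gripper_force: 7.9
```

move_arm --series '[{"grip": 0, "xyz": [8, 0, 0], "angular": [0, 0, 0]}, {"grip": 0, "xyz": [25, 0, 0], "angular": [0, 0, 0]}, {"grip": 0, "xyz": [60, 0, 0], "angular": [0, 0, 0]}, {"grip": 0, "xyz": [100, 0, -20], "angular": [0, 0, 0]}, {"grip": 0, "xyz": [140, 0, -50], "angular": [0, 0, 0]}, {"grip": 0, "xyz": [180, 0, -80], "angular": [0, 0, 0]}, {"grip": 0, "xyz": [220, 0, -100], "angular": [0, 0, 0]}, {"grip": 0, "xyz": [220, 0, -100], "angular": [0, 0, 0]}, {"grip": 0, "xyz": [220, 0, -100], "angular": [0, 0, 0]}]'

```text
time_s: 16.8
tcp_pos: [0.455, 0.012, 0.1793]
ee_rot: [[-0.992, 0.13, 0.007], [0.13, 0.992, 0.002], [-0.006, 0.003, -1.0]]
wrist_force: [0.3, 0.7, 0.3]
gripper_width: 0.005
gripper_force: 0.0
```

```bash
python3 - <<'E'
from h import *
save(cap('side'),'a6',(110,90,340,260),3.4)
E
```

```text
(no output)
```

View pics/a6.png

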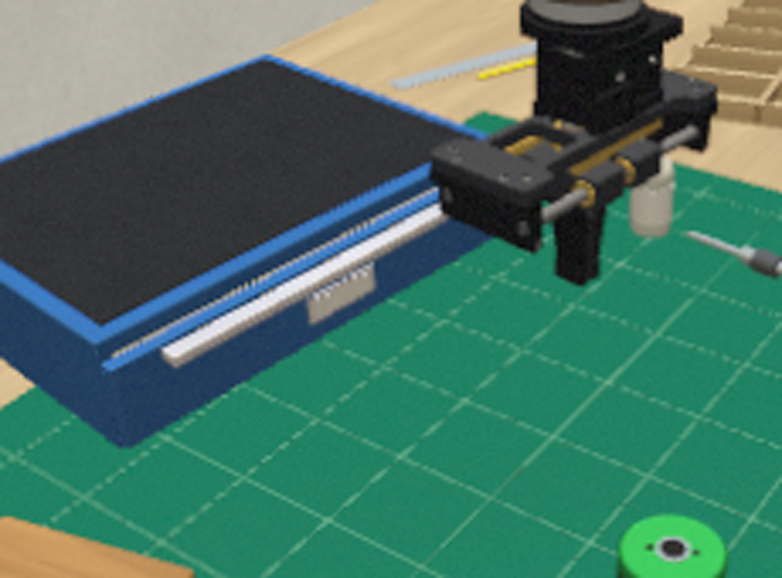

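The drawer is flush and the gripper is clear of everything, so I'm handing in.

```bash
python3 -c "
from station import r
print(r.finish_job())"
```

```text
the job is handed in; nothing more can be done
None
```

Both saws are standing upright in their own pockets, the drawer is pushed against its stop, and the job was handed in at about 17 s; the hand-in returned no verdict.

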